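# Lock the bench heat gun on for hands-free shrinking

### The job

Set the clamped heat gun running hands-free: use the flat pry tool to lever the guard plate off the trigger and flip it right over, and lay the tool back down on the bench. Then squeeze the trigger fully, next press its side lock-on button right in while the trigger is still squeezed, and ease the trigger so that it stays held on by itself. Leave the spool, bottle and meter where they are.

Things in the scene. Friction and masses are not known exactly. Their poses are not given: they have to be found in the camera images.
- stand: Fixed bench stand with a straight grey heat gun clamped level in it; base plate 220 x 135 x 12 mm (x -100..120, y -60..75). Origin on the bench below the gun's axis at the trigger's middle; x runs along the gun to its nozzle, y to the gun's left, z up. 'Stand (x, y, z)' below is in mm in this frame. Gun barrel diameter 60, top at z 98. Hinge posts at the left (y 40..52, x -46..-34 and 66..78, to z 137)
- cover (a joint): hinge of the guard plate over the trigger, 0 = shut, grows to 2.9 rad when flipped right over to the left (+y of the stand); a light plate (60 g), no catch; it falls shut below about 1.5 rad and falls fully open by itself beyond about 1.65 rad
- cover_tab (a point): middle of the lower outer edge of the pry tab on the aluminium guard plate (plate 4 mm thick, 66 mm across, 102 mm along the gun; tab 26 mm along the gun, juts 12 mm past the plate's right edge). Shut it is at stand (53, -36, 132). Moves with the plate
- cover_hinge (a point): point on the plate's hinge axis opposite the tab, at stand (53, 46, 134); axis along the stand's x. From here to the tab's edge is 82 mm
- trigger (a joint): how far the trigger is squeezed, 0 = out, 0.014 m = fully home; it moves straight down into the gun, spring 4 N at the start, 9 N at the end. The button can go in only while it is squeezed past 0.010; locked on, it is held at about 0.007
- trigger_pad (a point): centre of the trigger's top face, a black block 52 mm along the gun x 34 mm across. Released it is at stand (0, 4, 118), 14 mm lower when home. It fills stand y -13..21, right beside the cheek, so a fingertip fits on it; left of it is open to the hinge line at y 46
- lock (a joint): how far the side lock-on button is pressed, 0 = out, 0.008 m = fully in; moves level towards +y of the stand, spring 2 to 5 N. Blocked after 1 mm unless the trigger is squeezed past 0.010. Pressed past 0.0055 and kept in while the trigger is eased up, it catches and stays at about 0.0055; let go before that, or squeeze the trigger again, and it springs out
- lock_face (a point): centre of the outer face of the side lock-on button, a black round 16 mm stud on the cheek's right (-y) side. Out, it is at stand (0, -36, 120), 12 mm clear of the cheek; fully in at y -28. A gripper astride the cheek, closing along the stand's y, has one fingertip on the trigger and the other outside the stud and can work both
- pry: loose flat pry tool, 40 to 65 g, lying on the bench: black handle 90 long x 14 wide x 16 mm high, thin steel blade 12 mm wide and 2.5 mm thick reaching 55 mm beyond the handle. Origin on the underside at the handle's middle, x towards the blade's tip, z up; blade centred 8 mm above the underside, tip at x 100 mm
- pry_tip (a point): middle of the blade's tip
- spool: bystander: metal solder spool standing on its flange, diameter 56, 41 mm high; origin under its centre
- flux: bystander: small white bottle, diameter 40, 85 mm high; origin under its centre
- meter: bystander: small black meter 60 x 45 x 28 mm lying on its back; origin under its centre
- cheek_top (a point): Centre of the top face of the grey upright cheek on the trigger's right: 10 mm thick, stand x -34..68, y -24..-14, top at z 132; this point is at stand (0, -19, 132). It carries the lock-on button, and the shut guard plate rests on it
- pry_slit (a point): Middle of the slit where the blade goes in, stand (53, -36, 128): below the guard plate's tab (underside z 132), above a fixed ledge (x 38..68, y -46..-24, top z 124). 8 mm high, open towards -y, closed at the back by the cheek at y -24, so a blade can go in 11 mm along +y and then lift the tab
Mind the look-alikes: they are no part of the job. Of the things that look like the pry, the smallest one is meant.

How it is judged:
By the outcome, as a careful person would: the job done as asked, in the order asked, and still so for the second after the job is handed in, with the robot touching nothing.
It also fails if it takes over 72 s, if anything falls off the work surface, if the arm or the gripper's body presses on something with over 40 N, if the wrist force passes 120 N, or if a joint passes its speed limit or range.

### The arm

A 7-joint arm with a two-finger parallel gripper is mounted at the origin on the work surface. World frame = base frame: x ahead of the robot, y to its left, z up, the work surface at z = 0. Lengths are in m, angles in rad, forces in N, time in s.
With the tool pointing down it reaches from about 0.425 to 0.875 m from the base axis. Payload 4.7 kg.
Tool frame: the origin (TCP) lies between the finger pads; the fingertips stand 14 mm ahead of it and the grasp point (between the pads) lies 5 mm behind it; z points along the fingers, y is the line along which they close (so a half turn about z gives the same grasp; the last joint's range is limited). The gripper opens to 87 mm and grips with 3 to 60 N. Pads are 19 mm wide; open, the fingers measure 117 mm over their backs; the gripper's body (75 mm by 190 mm) begins 51 mm behind the grasp point.
Start: joints at [1.12, 0.321, -0.07, 1.45, 0.023, 1.371, -0.057], TCP at [0.291, -0.581, 0.237] pointing down, gripper open.
Joint ranges: [-2.86, 2.86], [-0.3, 2.09], [-1.38, 1.24], [0.06, 2.45], [-1.56, 4.7], [0.09, 2.05], [-2.69, 2.69]. Speed limits (rad/s): [2.57, 2.57, 3.14, 3.14, 3.14, 3.14, 3.14].

### API

Orientations are given as a rotation vector (axis times angle).
In Python, from bench import ctrl gives the robot as it stands.
- The arm moves only by the tool step_arm, never from a script. Its argument "commands" is a list of rows, each an object with "travel": the shift along the tool's x, y, z in m, a list of three; "turn": the turn, a rotation vector about the tool's x, y, z in degrees, a list of three. A call has 1 to 5 rows; each row is the pose to reach, as a shift and turn from the pose commanded when the call began, along the tool's axes at that moment; what a row does not reach only later rows make up. A row lasts 1/10 s, in which the tool goes at most 50 mm and 8.59 degrees, less where a joint would pass 70% of its speed; a pose out of reach is approached as far as the arm can. A call with a gripper value outside its range is refused whole. "gripper" is the opening, from 0 (shut) to 1 (fully open), set as the call begins (left out, the last holds). The fingers move at their own pace and stop on an object; "force" is the grip in N (left out, the last holds). Time passes only in rows, so rows that repeat a pose let the fingers close. It gives the time, the measured TCP pose, the force, the opening and the grip force at its end, in the units of the state.
- ctrl.get_state(): the state, without advancing time (a new reading comes with each control period).
- ctrl.get_image(name): name is "side" or "top" or "wrist"; returns the picture (420x560x3 uint8, red, green, blue); there is no depth.
- ctrl.camera_model(name): a dict with "fx", "fy", "cx", "cy" (pixels), "R" (3x3) and "t" (3): a world point X has camera coordinates R X + t; the wrist camera has in their place "T_tool_cam" (4x4, takes a point from camera to tool coordinates, whose origin is the TCP and whose axes are the flange's). Camera axes: x right, y down, z forward; pixel columns grow to the right and rows downward; lengths in m; the calibration is good to about 2 mm. A picture is of the moment at which its call begins: read the wrist's pose just before it. camera_model takes no time and is no camera call.
- ctrl.close_job(): hands the job in; it is judged then, once.
The state is a dict: "time": time; "joint_positions": joint angles; "qd": joint speeds; "joint_torque": joint torques, N m; "position": TCP position; "tool_rot": TCP orientation; "ft_force": force on the tool from outside, world axes, zero at the start; "torque": the same for the moment, N m; "grip_width": opening from 0.0 (shut) to 1.0 (fully open); "grip_force": force on a finger pad.
Only numpy, scipy, OpenCV 4.12 (cv2) and the standard library are available. Lean on these libraries where they do the work, as an engineer would, in place of code of your own. Each camera call takes 0.05 s, during which the arm holds its last target. There are 200 camera calls.

## Working session

There is one attempt and no reset: what is moved stays moved. The work goes in short steps, Python scripts to look and compute and a tool call to move; the robot and the scene stay as the last step left them, time stands still between calls to the robot, and variables do not carry over. Pictures are saved under pics/ and viewed, at most 10 in all, crops included, and the job is handed in when it is done.

Besides the shell and the picture viewer there is one more tool, called after "Request:" as name(argument=value, ...) on one line, values as JSON. step_arm: Moves the arm, as the interface text tells. Its arguments: {"type":"object","properties":{"commands":{"type":"array"},"gripper":{"type":"number"},"force":{"type":"number"}},"required":["commands"]}

```bash
mkdir -p pics; ls; python3 - <<'E'
from bench import ctrl
import cv2,numpy as np
s=ctrl.get_state();print(s)
for n in ['side','top']:
    im=ctrl.get_image(n);cv2.imwrite(f'pics/{n}0.png',im[:,:,::-1])
    m=ctrl.camera_model(n);print(n,m)
print(ctrl.camera_model('wrist'))
E
```

```text
pics
{'time': 0.0, 'joint_positions': array([ 1.12009972,  0.32182892, -0.07007389,  1.45170169,  0.02258101,
        1.37079943, -0.05690579]), 'qd': array([ 0.00107657, -0.00101769, -0.0024161 ,  0.00124318, -0.00130695,
        0.00067307,  0.00096257]), 'joint_torque': array([ 7.56492573e-04, -4.91282737e+01, -4.03596517e-01, -3.12526882e+01,
       -6.42141444e-02,  4.38247737e-02,  1.70065991e-04]), 'position': array([ 0.29106988, -0.58058138,  0.23544416]), 'tool_rot': array([-3.05530601e+00, -7.23131463e-01,  8.34232096e-04]), 'ft_force': array([ 0.34807919, -0.66337024,  0.29685855]), 'torque': array([ 0.02470502, -0.01932653,  0.0301813 ]), 'grip_force': 0.0, 'grip_width': 1.0002941233306604}
side {'fx': 525.9682195739654, 'fy': 525.9682195739654, 'cx': 279.45905203423234, 'cy': 212.11559883439435, 'R': array([[-0.95656719, -0.29148652, -0.00384914],
       [-0.22248599,  0.73853359, -0.63644962],
       [ 0.1883592 , -0.60795045, -0.77130867]]), 't': array([0.50673961, 0.25755327, 0.96419188])}
top {'fx': 381.3706523913599, 'fy': 381.3706523913599, 'cx': 278.58238868728426, 'cy': 215.26690115037596, 'R': array([[ 0.0061536 , -0.9999798 , -0.00159179],
       [-0.97939713, -0.00570561, -0.20186307],
       [ 0.20184991,  0.00280118, -0.97941246]]), 't': array([-0.05573271,  0.57763374,  0.83756847])}
{'fx': 347.7850552442923, 'fy': 347.7850552442923, 'cx': 278.476905296384, 'cy': 210.45799595565433, 'T_tool_cam': array([[ 5.10553797e-04, -9.59817083e-01, -2.80625921e-01,
         7.73149059e-02],
       [ 9.99999678e-01,  3.16411643e-04,  7.37124829e-04,
        -1.18227349e-03],
       [-6.18711694e-04, -2.80626207e-01,  9.59816935e-01,
        -1.49585097e-01],
       [ 0.00000000e+00,  0.00000000e+00,  0.00000000e+00,
         1.00000000e+00]])}
```

View pics/top0.png

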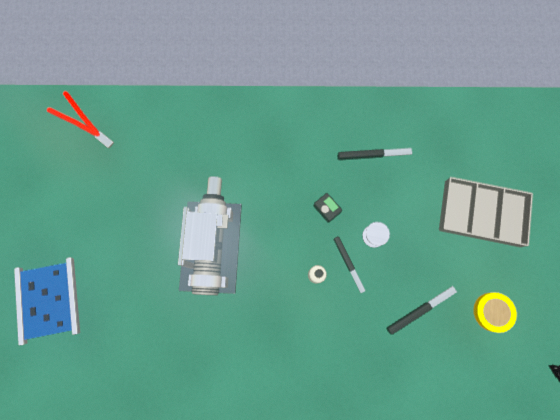

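View pics/side0.png

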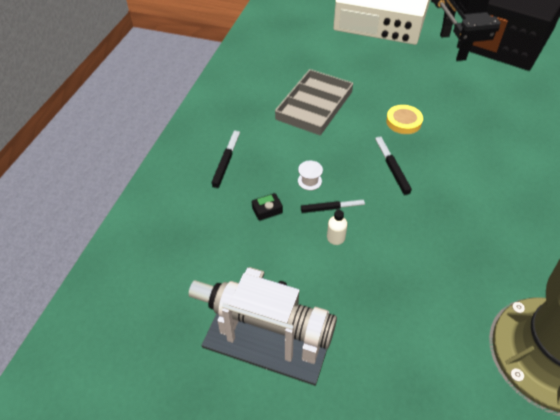

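The top view shows the stand (base plate corners at about (241,204), (236,293), (180,292)), with its nozzle up in the picture. The smallest pry runs from (336,238) to (363,291), with the bottle at (318,274), the spool at (376,235) and the meter at (328,207). The side view agrees.

```bash
cat > h.py <<'E'
from bench import ctrl
import cv2,numpy as np
from scipy.spatial.transform import Rotation as Rn
def cam(n):
    m=ctrl.camera_model(n)
    if n=='wrist':
        s=ctrl.get_state();T=np.eye(4);T[:3,:3]=Rn.from_rotvec(s['tool_rot']).as_matrix();T[:3,3]=s['position']
        W=T@m['T_tool_cam'];R=W[:3,:3].T;t=-R@W[:3,3]
    else: R,t=np.array(m['R']),np.array(m['t'])
    return m,R,t
def ray(c,uv,z):
    m,R,t=c;C=-R.T@t
    d=R.T@np.array([(uv[0]-m['cx'])/m['fx'],(uv[1]-m['cy'])/m['fy'],1])
    return C+d*(z-C[2])/d[2]
def proj(c,X):
    m,R,t=c;p=R@np.asarray(X)+t
    return np.array([m['cx']+m['fx']*p[0]/p[2],m['cy']+m['fy']*p[1]/p[2]])
def pose():
    s=ctrl.get_state();return s,np.array(s['position']),Rn.from_rotvec(s['tool_rot']).as_matrix()
E
python3 - <<'E'
from h import *
im=cv2.imread('pics/top0.png');c=cam('top')
for n,uv,z in [('pA',(336,238),.01),('pB',(363,291),.008),('q1',(338,155),.01),('q2',(411,151),.008),('r1',(389,331),.01),('r2',(455,290),.008),('flux',(318,274),.085),('spool',(376,235),.041),('meter',(328,207),.028)]+[('b',u,.012) for u in [(241,204),(236,293),(180,292)]]:
    print(n,ray(c,uv,z).round(4))
hsv=cv2.cvtColor(im,cv2.COLOR_BGR2HSV)
# black handle / blade of the small pry
roi=np.zeros(im.shape[:2],np.uint8);roi[230:298,328:372]=1
ng=((hsv[...,1]<90)|(hsv[...,2]<55)).astype(np.uint8)*roi
ng[:,:]=ng
n,l,st,ce=cv2.connectedComponentsWithStats(ng)
for i in range(1,n):
    if st[i,4]>80:
        p=np.argwhere(l==i)[:,::-1].astype(np.float32);print(st[i],cv2.minAreaRect(p))
cv2.imwrite('pics/crop_top.png',cv2.resize(im[165:310,165:395],None,fx=3.4,fy=3.4,interpolation=cv2.INTER_CUBIC))
E
```

```text
pA [ 0.532  -0.1932  0.01  ]
pB [ 0.405  -0.2549  0.008 ]
q1 [ 0.7467 -0.2035  0.01  ]
q2 [ 0.7594 -0.392   0.008 ]
r1 [ 0.3137 -0.3116  0.01  ]
r2 [ 0.4086 -0.4746  0.008 ]
flux [ 0.4405 -0.1403  0.085 ]
spool [ 0.5352 -0.2836  0.041 ]
meter [ 0.6056 -0.1728  0.028 ]
b [0.6157 0.0417 0.012 ]
b [0.3984 0.0479 0.012 ]
b [0.3999 0.1812 0.012 ]
[362 230  10  18 145] ((366.5, 238.5), (17.0, 9.0), 90.0)
[334 237  32  56 351] ((349.3000183105469, 264.60003662109375), (61.26826477050781, 6.260990619659424), 63.43495178222656)
```

View pics/crop_top.png

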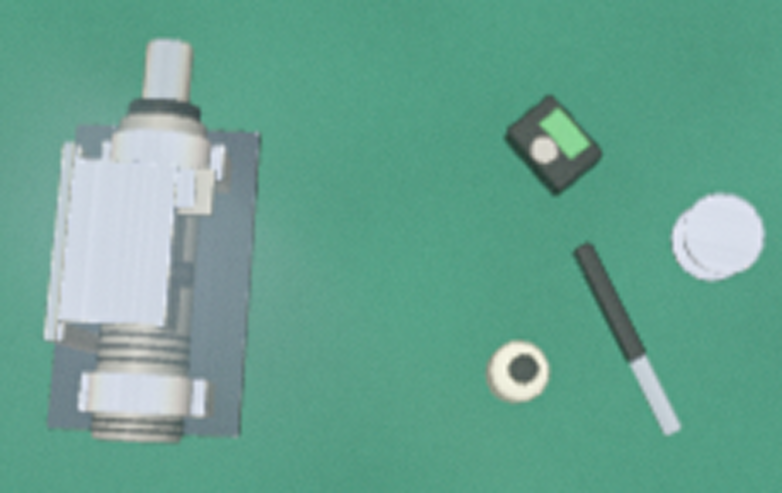

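The crop confirms the layout: the gun and guard sit on the left, with the tab at about crop (195,190), and the small pry runs (583,245) to (672,432) between the bottle and the spool. I'll grip it near the tail, tilted to clear the bottle, with tool x along the blade.

```bash
cat >> h.py <<'E'
def Rt(ang,tilt,roll=0):
    "tool x at world angle ang (deg), z down, then tilt about tool y"
    a=np.radians(ang);x=np.array([np.cos(a),np.sin(a),0]);z=np.array([0,0,-1.]);y=np.cross(z,x)
    return np.c_[x,y,z]@Rn.from_euler('y',tilt,degrees=True).as_matrix()
def rel(p,R,via=''):
    s,p0,R0=pose()
    print(via,'travel',(R0.T@(np.asarray(p)-p0)).round(4),'turn',np.degrees(Rn.from_matrix(R0.T@R).as_rotvec()).round(2),'| pos',p0.round(4),'j',np.round(s['joint_positions'],2),'F',np.round(s['ft_force'],1))
E
python3 - <<'E'
from h import *
d=np.array([-.8995,-.437,0]);g=np.array([.532,-.1932,.023])+.018*d
# TCP is 5 mm ahead of grasp point along tool z
for k,(a,h) in enumerate([(66,.2),(106,.2),(146,.2),(185,.2)]):
    R=Rt(a,0);rel(g+[0,0,h],R,str(a))
E
```

```text
66 travel [ 0.371  -0.2385  0.0129] turn [-1.000e-01 -3.000e-02 -3.937e+01] | pos [ 0.2911 -0.5806  0.2356] j [ 1.12  0.32 -0.07  1.45  0.02  1.37 -0.06] F [ 0.3 -0.5  0.3]
106 travel [ 0.371  -0.2385  0.0129] turn [-9.000e-02 -6.000e-02 -7.937e+01] | pos [ 0.2911 -0.5806  0.2356] j [ 1.12  0.32 -0.07  1.45  0.02  1.37 -0.06] F [ 0.3 -0.5  0.3]
146 travel [ 0.371  -0.2385  0.0129] turn [-7.0000e-02 -1.0000e-01 -1.1937e+02] | pos [ 0.2911 -0.5806  0.2356] j [ 1.12  0.32 -0.07  1.45  0.02  1.37 -0.06] F [ 0.3 -0.5  0.3]
185 travel [ 0.371  -0.2385  0.0129] turn [-4.0000e-02 -1.4000e-01 -1.5837e+02] | pos [ 0.2911 -0.5806  0.2356] j [ 1.12  0.32 -0.07  1.45  0.02  1.37 -0.06] F [ 0.3 -0.5  0.3]
```

Request:
step_arm(commands=[{"travel":[0.037,-0.024,-0.006],"turn":[0,0,-8]},{"travel":[0.074,-0.048,-0.012],"turn":[0,0,-16]},{"travel":[0.111,-0.072,-0.018],"turn":[0,0,-24]},{"travel":[0.148,-0.096,-0.024],"turn":[0,0,-32]},{"travel":[0.185,-0.12,-0.03],"turn":[0,0,-40]}], gripper=0.5)

```text
time: 0.6
position: [0.4034, -0.3891, 0.2664]
tool_rot: [-2.62, -1.733, 0.001]
ft_force: [0.9, -1.0, -0.8]
grip_width: 0.632
grip_force: 0.0
```

```bash
python3 - <<'E'
from h import *
d=np.array([-.8995,-.437,0]);g=np.array([.532,-.1932,.023])+.018*d
rel(g+[0,0,.2],Rt(106,0))
E
```

```text
travel [0.217  0.0299 0.0434] turn [-3.000e-02 -1.000e-02 -3.904e+01] | pos [ 0.4034 -0.3891  0.2664] j [ 0.97  0.13 -0.27  1.63  0.04  1.39  0.29] F [ 0.9 -1.  -0.8]
```

Request:
step_arm(commands=[{"travel":[0.043,0.006,0.003],"turn":[0,0,-8]},{"travel":[0.086,0.012,0.006],"turn":[0,0,-16]},{"travel":[0.13,0.018,0.01],"turn":[0,0,-24]},{"travel":[0.173,0.024,0.013],"turn":[0,0,-32]},{"travel":[0.217,0.03,0.016],"turn":[0,0,-40]}])

```text
time: 1.1
position: [0.5169, -0.2021, 0.2501]
tool_rot: [-1.87, -2.524, 0.001]
ft_force: [-0.0, -0.6, -0.2]
grip_width: 0.504
grip_force: 0.0
```

Request:
step_arm(commands=[{"travel":[0,0,0],"turn":[0,0,-8]},{"travel":[0,0,0],"turn":[0,0,-16]},{"travel":[0,0,0],"turn":[0,0,-24]},{"travel":[0,0,0],"turn":[0,0,-32]},{"travel":[0,0,0],"turn":[0,0,-40]}])

```text
time: 1.6
position: [0.5162, -0.2034, 0.25]
tool_rot: [-0.893, -3.011, -0.0]
ft_force: [0.0, 0.2, 0.2]
grip_width: 0.502
grip_force: 0.0
```

Request:
step_arm(commands=[{"travel":[0,0,0],"turn":[0,0,-8]},{"travel":[0,0,0],"turn":[0,0,-16]},{"travel":[0,0,0],"turn":[0,0,-24]},{"travel":[0,0,0],"turn":[0,0,-32]},{"travel":[0,0,0],"turn":[0,0,-40]}])

```text
time: 2.1
position: [0.5162, -0.2035, 0.2501]
tool_rot: [0.191, -3.135, -0.001]
ft_force: [0.2, 0.6, 0.4]
grip_width: 0.497
grip_force: 0.0
```

```bash
python3 - <<'E'
from h import *
d=np.array([-.8995,-.437,0]);g=np.array([.532,-.1932,.023])+.018*d
rel(g+[0,0,.2],Rt(205.9,18))
E
```

```text
travel [0.0001 0.0025 0.0271] turn [  3.    17.79 -18.78] | pos [ 0.5162 -0.2035  0.2501] j [ 0.86  0.15 -0.58  1.65  0.09  1.36  1.95] F [0.2 0.6 0.4]
```

Hover and tilt, then look from the wrist.

Request:
step_arm(commands=[{"travel":[0,0,0.01],"turn":[1,6,-6]},{"travel":[0,0.001,0.02],"turn":[2,12,-12]},{"travel":[0,0.0025,0.04],"turn":[3,17.8,-18.8]},{"travel":[0,0.0025,0.09],"turn":[3,17.8,-18.8]},{"travel":[0,0.0025,0.09],"turn":[3,17.8,-18.8]}])

```text
time: 2.6
position: [0.5127, -0.1993, 0.1541]
tool_rot: [0.63, -2.753, 0.089]
ft_force: [-1.1, -0.2, -0.2]
grip_width: 0.5
grip_force: 0.0
```

```bash
python3 - <<'E'
from h import *
c=cam('wrist');im=ctrl.get_image('wrist')[:,:,::-1].copy();cv2.imwrite('pics/w1.png',im)
d=np.array([-.8995,-.437,0]);t=np.array([.532,-.1932,.008])
for k in (0,.018,.09,.145): print(k,proj(c,t+k*d).round(0))
rel(t+.018*d+[0,0,.015],Rt(205.9,18))
E
```

```text
0 [273. 275.]
0.018 [273. 255.]
0.09 [272. 175.]
0.145 [272. 114.]
 travel [-0.0437 -0.0019  0.1274] turn [ 0.36 -0.28 -0.19] | pos [ 0.5139 -0.2006  0.1577] j [ 0.69  0.42 -0.61  1.6   0.39  1.5   2.01] F [-0.6 -0.4  0.1]
```

View pics/w1.png

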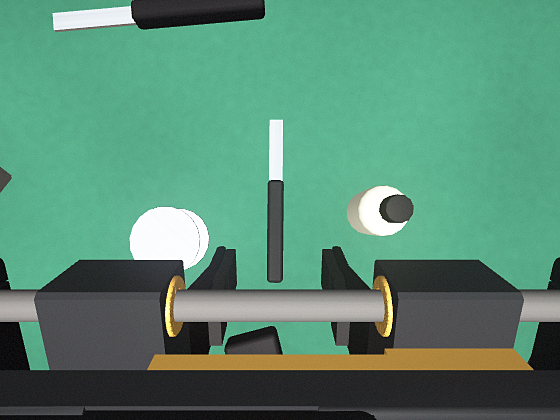

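The wrist view has the handle from tail (275,281) to front (275,180), the tip at (276,120), the spool at (170,238) and the bottle at (382,210). The body is wide along the closing axis, as I assumed.

```bash
python3 - <<'E'
from h import *
c=cam('wrist')
a,b,e=ray(c,(275,281),.01),ray(c,(275.3,181),.012),ray(c,(276,120),.008);print(a,b,e)
d=e-a;d[2]=0;d/=np.linalg.norm(d);ang=np.degrees(np.arctan2(d[1],d[0]))%360;print(ang,np.linalg.norm(e-a))
tail=e-.145*d
g=tail+.018*d; g[2]=.023
R=Rt(ang,18); tcp=g+.005*R[:,2]; print(tail,g)
rel(tcp+np.array([0,0,.05]),R);rel(tcp,R)
E
```

```text
[ 0.53800769 -0.19058294  0.01      ] [ 0.456942   -0.22920822  0.012     ] [ 0.40563016 -0.25316177  0.008     ]
205.3015029207545 0.14643742591849346
[ 0.53672051 -0.19119144  0.008     ] [ 0.52044722 -0.1988843   0.023     ]
 travel [-0.0329 -0.0017  0.0833] turn [ 0.17 -0.29  0.38] | pos [ 0.5139 -0.2006  0.1577] j [ 0.69  0.42 -0.61  1.6   0.39  1.5   2.01] F [-0.6 -0.4  0.1]
 travel [-0.0486 -0.0019  0.1308] turn [ 0.17 -0.29  0.38] | pos [ 0.5139 -0.2006  0.1577] j [ 0.69  0.42 -0.61  1.6   0.39  1.5   2.01] F [-0.6 -0.4  0.1]
```

Request:
step_arm(commands=[{"travel":[-0.013,-0.002,0.04],"turn":[0,0,0.4]},{"travel":[-0.033,-0.002,0.083],"turn":[0,0,0.4]},{"travel":[-0.041,-0.002,0.108],"turn":[0,0,0.4]},{"travel":[-0.048,-0.002,0.129],"turn":[0,0,0.4]},{"travel":[-0.048,-0.002,0.129],"turn":[0,0,0.4]}])

```text
time: 3.15
position: [0.5212, -0.2015, 0.0228]
tool_rot: [0.615, -2.764, 0.1]
ft_force: [-0.6, -0.2, -0.2]
grip_width: 0.498
grip_force: 0.0
```

Request:
step_arm(commands=[{"travel":[0,0,0],"turn":[0,0,0]},{"travel":[0,0,0],"turn":[0,0,0]},{"travel":[0,0,0],"turn":[0,0,0]},{"travel":[0,0,0],"turn":[0,0,0]},{"travel":[0,0,0],"turn":[0,0,0]}], gripper=0, force=40)

```text
time: 3.65
position: [0.5228, -0.2006, 0.024]
tool_rot: [0.618, -2.767, 0.103]
ft_force: [0.1, 0.1, 2.6]
grip_width: 0.153
grip_force: 39.8
```

```bash
python3 - <<'E'
from h import *
s,p,R=pose()
print(s['grip_width'],s['grip_force'],np.degrees(np.arctan2(R[1,0],R[0,0])),np.degrees(np.arcsin(R[0,2]**2+R[1,2]**2)**.5))
rel(p+[0,0,.15],Rt(205.3,18),'lift')
for a in (165,125,88.5): rel([.47,-.13,.2],Rt(a,18),a)
E
```

```text
0.15331842355430686 39.8353385925293 -154.85864450670348 17.663116073309816
lift travel [ 0.0462 -0.0005 -0.1427] turn [-0.17  0.06 -0.15] | pos [ 0.5228 -0.2006  0.024 ] j [ 0.64  0.57 -0.57  1.68  0.48  1.29  1.91] F [0.1 0.1 2.6]
165 travel [ 0.0712  0.0857 -0.1623] turn [-12.6    0.13  38.19] | pos [ 0.5228 -0.2006  0.024 ] j [ 0.64  0.57 -0.57  1.68  0.48  1.29  1.91] F [0.1 0.1 2.6]
125 travel [ 0.0712  0.0857 -0.1623] turn [-24.91   0.2   76.24] | pos [ 0.5228 -0.2006  0.024 ] j [ 0.64  0.57 -0.57  1.68  0.48  1.29  1.91] F [0.1 0.1 2.6]
88.5 travel [ 0.0712  0.0857 -0.1623] turn [-36.13   0.25 110.98] | pos [ 0.5228 -0.2006  0.024 ] j [ 0.64  0.57 -0.57  1.68  0.48  1.29  1.91] F [0.1 0.1 2.6]
```

Gripped (13.3 mm opening). Lift straight up, then turn in place.

Request:
step_arm(commands=[{"travel":[0.007,0,-0.021],"turn":[0,0,0]},{"travel":[0.02,0,-0.06],"turn":[0,0,0]},{"travel":[0.036,0,-0.11],"turn":[0,0,0]},{"travel":[0.052,0,-0.16],"turn":[0,0,0]},{"travel":[0.068,0,-0.209],"turn":[0,0,0]}])

```text
time: 4.15
position: [0.5217, -0.1997, 0.2384]
tool_rot: [0.619, -2.766, 0.102]
ft_force: [0.5, -0.6, -0.6]
grip_width: 0.153
grip_force: 39.8
```

Request:
step_arm(commands=[{"travel":[0,0,0],"turn":[-2.4,0,7.4]},{"travel":[0,0,0],"turn":[-4.8,0,14.8]},{"travel":[0,0,0],"turn":[-7.2,0,22.2]},{"travel":[0,0,0],"turn":[-9.6,0,29.6]},{"travel":[0,0,0],"turn":[-12,0,37]}])

```text
time: 4.65
position: [0.5221, -0.1998, 0.2362]
tool_rot: [-0.345, -2.81, -0.051]
ft_force: [1.6, 0.3, -0.6]
grip_width: 0.153
grip_force: 39.8
```

Request:
step_arm(commands=[{"travel":[0,0,0],"turn":[-2.4,0,7.4]},{"travel":[0,0,0],"turn":[-4.8,0,14.8]},{"travel":[0,0,0],"turn":[-7.2,0,22.2]},{"travel":[0,0,0],"turn":[-9.6,0,29.6]},{"travel":[0,0,0],"turn":[-12,0,37]}])

```text
time: 5.15
position: [0.522, -0.2001, 0.2361]
tool_rot: [-1.272, -2.557, -0.198]
ft_force: [-0.1, -0.7, -1.1]
grip_width: 0.15
grip_force: 39.8
```

```bash
python3 - <<'E'
from h import *
rel([.548,-.10,.23],Rt(88.5,18))
E
```

```text
travel [0.0592 0.0811 0.0254] turn [-11.93   0.17  36.72] | pos [ 0.522  -0.2001  0.2361] j [ 0.74  0.37 -0.42  1.45 -0.03  1.61  0.97] F [-0.1 -0.7 -1.1]
```

Request:
step_arm(commands=[{"travel":[0.012,0.016,0.005],"turn":[-2.4,0,7.3]},{"travel":[0.024,0.032,0.01],"turn":[-4.8,0,14.7]},{"travel":[0.036,0.048,0.015],"turn":[-7.2,0,22]},{"travel":[0.048,0.064,0.02],"turn":[-9.6,0,29.4]},{"travel":[0.059,0.081,0.025],"turn":[-11.9,0.2,36.7]}])

```text
time: 5.65
position: [0.5474, -0.0995, 0.2304]
tool_rot: [-2.08, -2.026, -0.329]
ft_force: [-0.1, 0.4, -0.2]
grip_width: 0.149
grip_force: 39.8
```

Request:
step_arm(commands=[{"travel":[0,0,0],"turn":[0,0,0]},{"travel":[0,0,0],"turn":[0,0,0]}])

```text
time: 5.85
position: [0.5472, -0.1006, 0.2306]
tool_rot: [-2.071, -2.037, -0.327]
ft_force: [0.6, 0.0, 0.1]
grip_width: 0.151
grip_force: 39.8
```

```bash
python3 - <<'E'
from h import *
c=cam('wrist');im=ctrl.get_image('wrist')[:,:,::-1].copy();cv2.imwrite('pics/w2.png',im)
im2=ctrl.get_image('side')[:,:,::-1].copy();cv2.imwrite('pics/s2.png',im2)
s,p,R=pose();g=p-.005*R[:,2];x=R[:,0].copy();x[2]=0;x/=np.linalg.norm(x)
print(p,x,'tip pred',proj(c,g+.127*x-[0,0,.015]),proj(c,g+.072*x-[0,0,.015]))
O=np.array([.5,.105,0]);a=np.radians(-1.5);E=np.array([[np.cos(a),-np.sin(a),0],[np.sin(a),np.cos(a),0],[0,0,1]])
for n,q in [('tab',(53,-36,132)),('tabL',(66,-36,134)),('tabR',(40,-36,134)),('ledge',(38,-46,124)),('ledge',(68,-46,124)),('cheek',(-34,-24,132)),('stud',(0,-36,120))]: 
    X=O+E@np.array(q)/1000;print(n,X.round(4),proj(c,X).round(0),proj(cam('side'),X).round(0),proj(cam('top'),X).round(0))
E
```

```text
[ 0.54749996 -0.10163922  0.23038822] [0.01948195 0.99981021 0.        ] tip pred [280.45277486  34.74021654] [280.09192569 140.84419558]
tab [0.552  0.0676 0.132 ] [282.  40.] [256. 269.] [223. 220.]
tabL [0.565  0.0673 0.134 ] [298.  38.] [249. 267.] [223. 214.]
tabR [0.539 0.068 0.134] [265.  38.] [263. 271.] [222. 226.]
ledge [0.5368 0.058  0.124 ] [262.  57.] [266. 270.] [227. 228.]
ledge [0.5668 0.0572 0.124 ] [300.  57.] [250. 265.] [228. 214.]
cheek [0.4654 0.0819 0.132 ] [169.  23.] [301. 288.] [214. 260.]
stud [0.4991 0.069  0.12  ] [216.  47.] [284. 281.] [222. 245.]
```

View pics/w2.png

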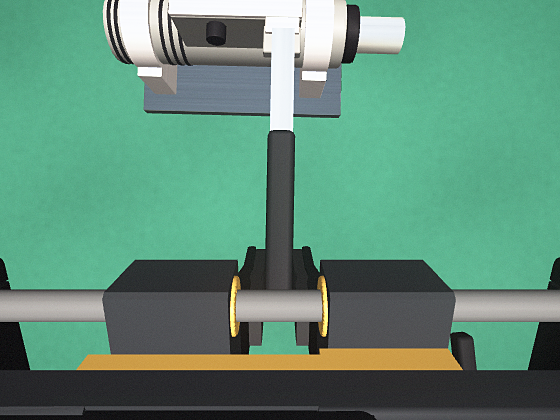

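```bash
python3 - <<'E'
from h import *
a=cv2.imread('pics/w2.png')[0:140,170:370];b=cv2.imread('pics/s2.png')[210:350,190:390]
cv2.imwrite('pics/z2.png',np.vstack([cv2.resize(i,(800,560),interpolation=cv2.INTER_CUBIC)[:,:] for i in (a,b)])[:, :] if 0 else np.hstack([cv2.resize(i,(400,280),interpolation=cv2.INTER_CUBIC) for i in (a,b)]))
c=cam('wrist')
for z in (.222,.228,.234): print(z,ray(c,(281,130),z))
for z in (.214,.22,.226): print(z,ray(c,(285,26),z))
E
```

```text
0.222 [ 0.549917   -0.02724053  0.222     ]
0.228 [ 0.54983998 -0.02880731  0.228     ]
0.234 [ 0.54976297 -0.03037409  0.234     ]
0.214 [0.55322147 0.03062533 0.214     ]
0.22 [0.55303921 0.0272252  0.22      ]
0.226 [0.55285696 0.02382507 0.226     ]
```

View pics/z2.png

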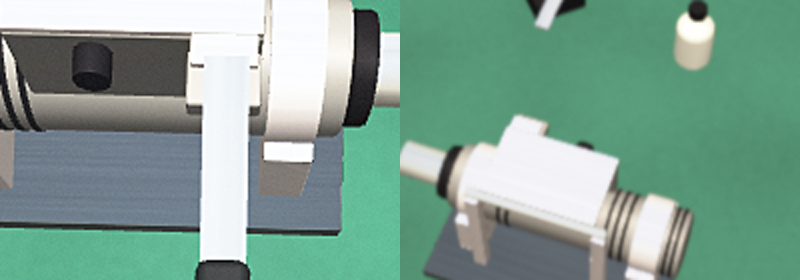

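The zoom shows the blade tip at about (284,27) and the tab spanning columns 266–299 with its lower edge at row 33. The ledge front is at row 50 and the stud face at about (216,39).

```bash
python3 - <<'E'
from h import *
c=cam('wrist')
for n,uv,z,q in [('tab',(282.5,33),.132,(53,-36)),('ledge',(282.5,50),.124,(53,-46)),('ledgebot?',(282.5,56),.118,(53,-46)),('stud',(216,39),.12,(0,-36)),('plateR',(340,116.5),.012,(120,-60))]:
    w=ray(c,uv,z);a=np.radians(-1.5);q=np.array(q)/1000
    print(n,w.round(4),'O',(w[:2]-[np.cos(a)*q[0]-np.sin(a)*q[1],np.sin(a)*q[0]+np.cos(a)*q[1]]).round(4))
for z in (.212,.216,.22): print(ray(c,(284,27.5),z).round(4))
s=ctrl.get_state();print(s['position'])
E
```

```text
tab [0.5537 0.0716 0.132 ] O [0.5016 0.109 ]
ledge [0.5536 0.0623 0.124 ] O [0.5018 0.1097]
ledgebot? [0.5536 0.0603 0.118 ] O [0.5018 0.1077]
stud [0.5002 0.0743 0.12  ] O [0.5012 0.1103]
plateR [0.6187 0.0415 0.012 ] O [0.5003 0.1046]
[0.5527 0.0309 0.212 ]
[0.5526 0.0287 0.216 ]
[0.5525 0.0264 0.22  ]
[ 0.54749996 -0.10163922  0.23038822]
```

Request:
step_arm(commands=[{"travel":[-0.004,0,0.03],"turn":[0,0,0]},{"travel":[-0.008,0,0.06],"turn":[0,0,0]},{"travel":[-0.013,0,0.088],"turn":[0,0,0]},{"travel":[-0.013,0,0.088],"turn":[0,0,0]},{"travel":[-0.013,0,0.088],"turn":[0,0,0]}], force=60)

```text
time: 6.45
position: [0.548, -0.0861, 0.1429]
tool_rot: [-2.074, -2.031, -0.329]
ft_force: [0.2, 0.1, 0.6]
grip_width: 0.146
grip_force: 59.8
```

```bash
python3 - <<'E'
from h import *
c=cam('wrist');im=ctrl.get_image('wrist')[:,:,::-1].copy();cv2.imwrite('pics/w3.png',im)
im2=ctrl.get_image('side')[:,:,::-1].copy();it=ctrl.get_image('top')[:,:,::-1].copy();cv2.imwrite('pics/s3.png',im2);cv2.imwrite('pics/t3.png',it)
f=lambda i:cv2.resize(i,(400,300),interpolation=cv2.INTER_CUBIC)
cv2.imwrite('pics/z3.png',np.vstack([np.hstack([f(im[0:105,210:350]),f(im2[200:320,190:350])]),np.hstack([f(it[190:280,180:300]),f(im)])]))
s,p,R=pose();print(p)
E
```

```text
[ 0.54913272 -0.08623936  0.14457965]
```

View pics/z3.png

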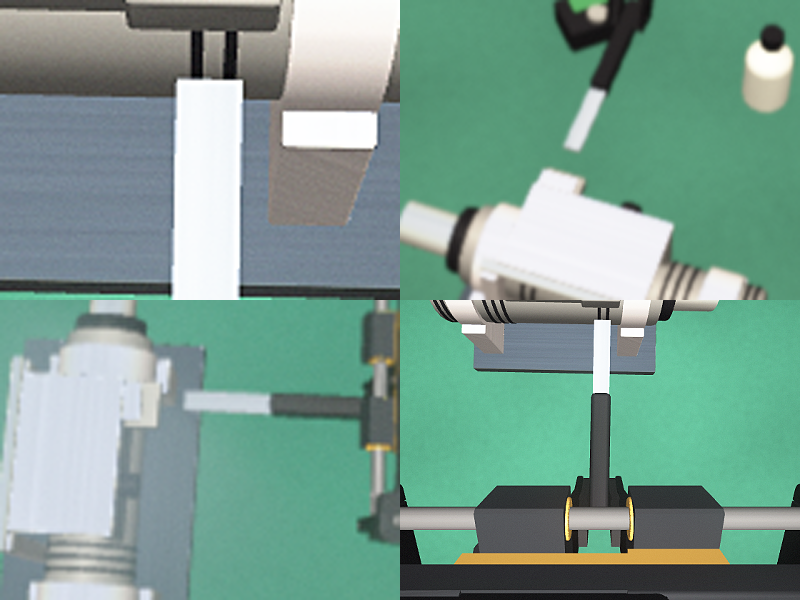

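The crops show the tip at wrist (283,28), lined up with the ledge centre at column 281.6. It's at side (259,260) and top (235.5,220.3). The tab corners in the side view match my stand estimate.

```bash
python3 - <<'E'
from h import *
def tri(obs):
    A=[];b=[]
    for n,(u,v) in obs:
        m,R,t=cam(n);x=(u-m['cx'])/m['fx'];y=(v-m['cy'])/m['fy']
        A+= [R[0]-x*R[2],R[1]-y*R[2]];b+=[x*t[2]-t[0],y*t[2]-t[1]]
    X,r,*_=np.linalg.lstsq(np.array(A),np.array(b),rcond=None);return X.round(4),r
print('tip',tri([('side',(259.2,260)),('top',(235.5,220.3))]),tri([('side',(259.2,260)),('top',(235.5,220.3)),('wrist',(283,28))]))
c=cam('wrist')
for z in (.12,.125,.13,.135): print(z,ray(c,(283,28),z).round(4))
print('ledge wrist',ray(c,(281.6,0.5+27/2.857*0),.118), 'ledgebottom',ray(c,(281.6,9.5),.114))
a,b=(np.array(p)/3.333 for p in [(370-100,405),(272,404)])
# handle front
print('hf',tri([('side',((610-400)/2.5+190-1,85/2.5+200)),('top',(272/3.333+180,104.5/3.333+190))]))
rel([.548,-.10,.23],Rt(88.5,18))
E
```

```text
tip (array([0.554 , 0.0412, 0.1227]), array([1.62527796e-06])) (array([0.5533, 0.0433, 0.1279]), array([1.38254554e-05]))
0.12 [0.5542 0.0495 0.12  ]
0.125 [0.5541 0.0467 0.125 ]
0.13 [0.554  0.0439 0.13  ]
0.135 [0.5538 0.0411 0.135 ]
ledge wrist [0.55382464 0.06641719 0.118     ] ledgebottom [0.5538191  0.06371903 0.114     ]
hf (array([ 0.5481, -0.0162,  0.1311]), array([3.88434388e-06]))
 travel [ 0.0132 -0.0006 -0.0855] turn [0.06 0.05 0.34] | pos [ 0.5491 -0.0862  0.1446] j [ 0.65  0.28 -0.4   1.75 -0.21  1.21  0.31] F [ 0.  -0.6 -0.1]
```

Request:
step_arm(commands=[{"travel":[0.002,0,-0.006],"turn":[0,0,0]},{"travel":[0.01,0,-0.003],"turn":[0,0,0]},{"travel":[0.023,0,0.001],"turn":[0,0,0]},{"travel":[0.023,0,0.001],"turn":[0,0,0]}])

```text
time: 7.0
position: [0.5483, -0.0597, 0.1495]
tool_rot: [-2.069, -2.036, -0.33]
ft_force: [0.4, 0.5, 0.1]
grip_width: 0.149
grip_force: 59.8
```

Request:
step_arm(commands=[{"travel":[-0.0006,0,0.002],"turn":[0,0,0]},{"travel":[-0.0009,0,0.003],"turn":[0,0,0]},{"travel":[-0.0009,0,0.003],"turn":[0,0,0]}])

```text
time: 7.3
position: [0.548, -0.0633, 0.1453]
tool_rot: [-2.074, -2.031, -0.328]
ft_force: [0.3, 0.3, -0.6]
grip_width: 0.15
grip_force: 59.8
```

Request:
step_arm(commands=[{"travel":[-0.0003,0,0.001],"turn":[0,0,0]},{"travel":[-0.0006,0,0.002],"turn":[0,0,0]},{"travel":[-0.0006,0,0.002],"turn":[0,0,0]}])

```text
time: 7.6
position: [0.5482, -0.0631, 0.1435]
tool_rot: [-2.074, -2.032, -0.328]
ft_force: [1.2, 0.3, -0.1]
grip_width: 0.146
grip_force: 59.8
```

Request:
step_arm(commands=[{"travel":[-0.0005,0,0.0015],"turn":[0,0,0]},{"travel":[-0.0005,0,0.0015],"turn":[0,0,0]},{"travel":[-0.0005,0,0.0015],"turn":[0,0,0]}])

```text
time: 7.9
position: [0.5483, -0.0629, 0.1421]
tool_rot: [-2.074, -2.032, -0.329]
ft_force: [0.4, -0.1, -0.5]
grip_width: 0.145
grip_force: 59.8
```

Request:
step_arm(commands=[{"travel":[-0.0005,0,0.0015],"turn":[0,0,0]},{"travel":[-0.0005,0,0.0015],"turn":[0,0,0]},{"travel":[-0.0005,0,0.0015],"turn":[0,0,0]}])

```text
time: 8.2
position: [0.5484, -0.063, 0.1406]
tool_rot: [-2.074, -2.032, -0.329]
ft_force: [-0.3, -0.3, -0.9]
grip_width: 0.145
grip_force: 59.8
```

```bash
python3 - <<'E'
from h import *
s,p,R=pose();print(p,s['ft_force'],s['torque'])
c=cam('wrist');im=ctrl.get_image('wrist')[:,:,::-1].copy()
im2=ctrl.get_image('side')[:,:,::-1].copy();it=ctrl.get_image('top')[:,:,::-1].copy();cv2.imwrite('pics/s4.png',im2);cv2.imwrite('pics/t4.png',it);cv2.imwrite('pics/w4.png',im)
f=lambda i:cv2.resize(i,(400,300),interpolation=cv2.INTER_CUBIC)
cv2.imwrite('pics/z4.png',np.vstack([np.hstack([f(im[0:60,240:320]),f(im2[240:300,220:300])]),np.hstack([f(it[200:245,200:260]),f(im)])]))
E
```

```text
[ 0.54835809 -0.06297577  0.14058498] [-0.30011291 -0.27065375 -0.89265206] [-0.34800982 -0.08820123 -0.0047576 ]
```

View pics/z4.png

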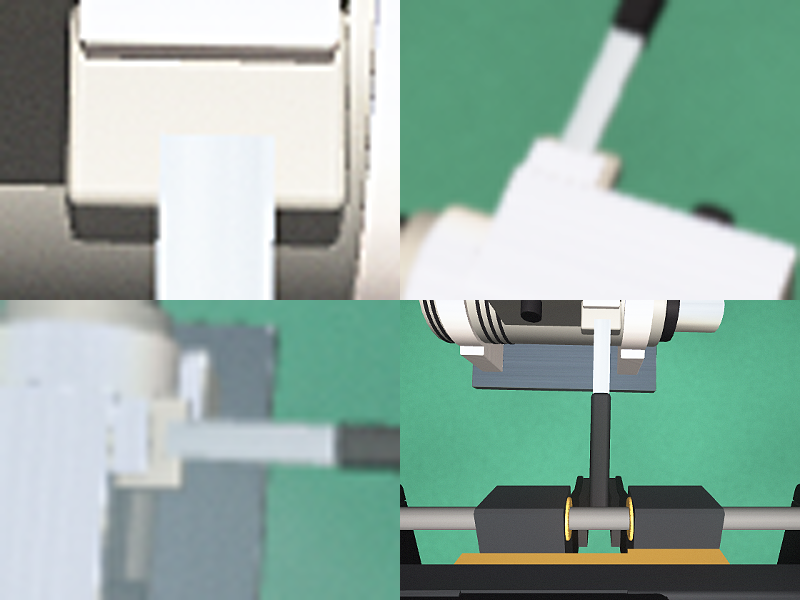

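The close-up shows the blade tip at wrist (283,27), over the ledge (front edge at row 40) and short of the tab (edge at row 12), centred in x to within about 1 mm. I'll keep feeling downward for the ledge.

Request:
step_arm(commands=[{"travel":[-0.0005,0,0.0015],"turn":[0,0,0]},{"travel":[-0.0005,0,0.0015],"turn":[0,0,0]},{"travel":[-0.0005,0,0.0015],"turn":[0,0,0]}])

```text
time: 8.65
position: [0.5484, -0.0631, 0.139]
tool_rot: [-2.074, -2.032, -0.329]
ft_force: [0.1, -0.7, 0.5]
grip_width: 0.149
grip_force: 59.8
```

Request:
step_arm(commands=[{"travel":[-0.0005,0,0.0015],"turn":[0,0,0]},{"travel":[-0.0005,0,0.0015],"turn":[0,0,0]},{"travel":[-0.0005,0,0.0015],"turn":[0,0,0]}])

```text
time: 8.95
position: [0.5484, -0.0631, 0.1375]
tool_rot: [-2.074, -2.032, -0.329]
ft_force: [0.9, -0.3, 1.1]
grip_width: 0.152
grip_force: 59.8
```

```bash
python3 - <<'E'
from h import *
s,p,R=pose();print(p,s['ft_force'],s['torque'])
E
```

```text
[ 0.54839295 -0.06307035  0.13748598] [ 0.85405959 -0.31320696  1.1084846 ] [-0.16277743 -0.05128406 -0.01342583]
```

Request:
step_arm(commands=[{"travel":[-0.0005,0,0.0015],"turn":[0,0,0]},{"travel":[-0.0005,0,0.0015],"turn":[0,0,0]},{"travel":[-0.0005,0,0.0015],"turn":[0,0,0]}])

```text
time: 9.25
position: [0.5484, -0.0631, 0.1359]
tool_rot: [-2.074, -2.032, -0.329]
ft_force: [0.4, -1.9, 2.2]
grip_width: 0.146
grip_force: 59.8
```

```bash
python3 - <<'E'
from h import *
s,p,R=pose();print(p,s['ft_force'],s['torque'])
im=ctrl.get_image('wrist')[:,:,::-1].copy();cv2.imwrite('pics/w5.png',im)
f=lambda i:cv2.resize(i[0:60,240:320],(400,300),interpolation=cv2.INTER_CUBIC)
cv2.imwrite('pics/z5.png',f(im))
E
```

```text
[ 0.54842566 -0.06306603  0.13591427] [ 0.39276116 -1.85525148  2.20611748] [-0.17402456 -0.1296685   0.00103715]
```

Request:
step_arm(commands=[{"travel":[0.0009,-0.0005,-0.0029],"turn":[0,0,0]},{"travel":[0.0009,-0.0005,-0.0029],"turn":[0,0,0]},{"travel":[0.005,-0.0005,-0.0016],"turn":[0,0,0]},{"travel":[0.009,-0.0005,-0.0003],"turn":[0,0,0]},{"travel":[0.012,-0.0005,0.0007],"turn":[0,0,0]}])

```text
time: 9.8
position: [0.5479, -0.0506, 0.1388]
tool_rot: [-2.073, -2.033, -0.328]
ft_force: [-0.6, -1.3, 1.2]
grip_width: 0.146
grip_force: 59.8
```

Request:
step_arm(commands=[{"travel":[0,0,0],"turn":[0,0,0]},{"travel":[0,0,0],"turn":[0,0,0]}])

```text
time: 10.0
position: [0.548, -0.0507, 0.1389]
tool_rot: [-2.073, -2.032, -0.329]
ft_force: [0.1, 0.5, 0.2]
grip_width: 0.151
grip_force: 59.8
```

```bash
python3 - <<'E'
from h import *
s,p,R=pose();print(p,s['ft_force'],s['torque'])
im=ctrl.get_image('wrist')[:,:,::-1].copy();cv2.imwrite('pics/w6.png',im)
f=lambda i:cv2.resize(i[0:60,240:320],(400,300),interpolation=cv2.INTER_CUBIC)
cv2.imwrite('pics/z6.png',np.hstack([cv2.imread('pics/z5.png'),f(im)]))
E
```

```text
[ 0.5479553  -0.0506761   0.13886277] [0.09739186 0.54233616 0.23689311] [-0.08548841 -0.06663583  0.04610571]
```

View pics/z6.png

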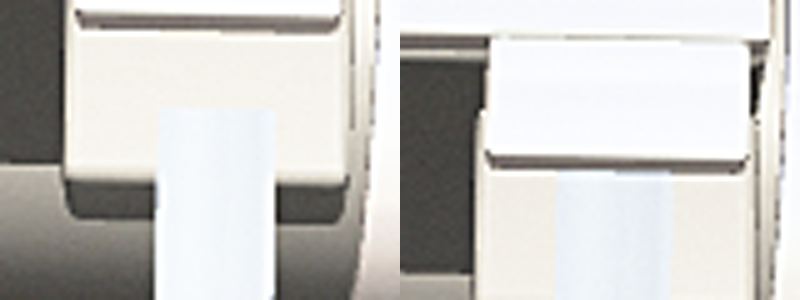

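The blade is under the tab (right half: the tip disappears under the tab edge). Now I'll lift along the plate's arc.

Request:
step_arm(commands=[{"travel":[0.001,0,-0.003],"turn":[0,0,0]},{"travel":[0.004,0,-0.009],"turn":[0,0,0]},{"travel":[0.007,0,-0.014],"turn":[0,0,0]},{"travel":[0.01,0,-0.02],"turn":[0,0,0]},{"travel":[0.0134,0,-0.0249],"turn":[0,0,0]}])

```text
time: 10.55
position: [0.5483, -0.0465, 0.1675]
tool_rot: [-2.074, -2.032, -0.329]
ft_force: [-0.1, -0.0, -0.9]
grip_width: 0.149
grip_force: 59.8
```

```bash
python3 - <<'E'
from h import *
s,p,R=pose();print(p,s['ft_force'],s['torque'])
im=ctrl.get_image('wrist')[:,:,::-1].copy();im2=ctrl.get_image('side')[:,:,::-1].copy()
f=lambda i:cv2.resize(i,(400,300),interpolation=cv2.INTER_CUBIC)
cv2.imwrite('pics/z7.png',np.hstack([f(im),f(im2[200:320,190:350])]))
E
```

```text
[ 0.54830959 -0.04651037  0.16746878] [-0.0887306  -0.04641257 -0.92140453] [-0.57375307 -0.1010712  -0.02595979]
```

View pics/z7.png

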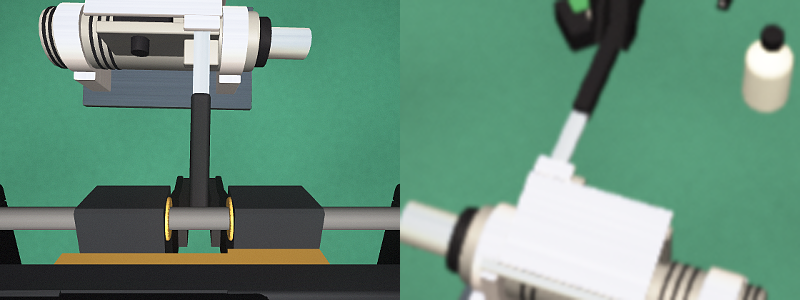

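The plate is lifting on the blade. I'll continue along the arc.

Request:
step_arm(commands=[{"travel":[0.009,0,-0.0095],"turn":[0,0,0]},{"travel":[0.0195,0,-0.017],"turn":[0,0,0]},{"travel":[0.031,0,-0.023],"turn":[0,0,0]},{"travel":[0.0435,0,-0.027],"turn":[0,0,0]},{"travel":[0.0565,0,-0.029],"turn":[0,0,0]}])

```text
time: 11.15
position: [0.5494, -0.0003, 0.2129]
tool_rot: [-2.074, -2.033, -0.33]
ft_force: [0.1, -0.9, -0.8]
grip_width: 0.147
grip_force: 59.8
```

```bash
python3 - <<'E'
from h import *
s,p,R=pose();print(p,s['ft_force'],s['torque'])
c=cam('side');im=ctrl.get_image('side')[:,:,::-1].copy();cv2.imwrite('pics/s8.png',im)
b=cv2.imread('pics/s4.png')
d=(cv2.absdiff(im,b).max(2)>40)
O=np.array([.5,.1065,0]);a=np.radians(-1.5);E=np.array([[np.cos(a),-np.sin(a),0],[np.sin(a),np.cos(a),0],[0,0,1]])
w=(cv2.cvtColor(im,cv2.COLOR_BGR2HSV)[...,1]<40)&(im.min(2)>130)
for th in (0,20,40,60,70,80,90,120,166):
    t=np.radians(th);r=.05;n=0
    q=[proj(c,O+E@np.array([x,.046-r*np.cos(t),.134+r*np.sin(t)])) for r in (.03,.045,.06) for x in (-.02,0,.02,.035)]
    print(th,[int(w[int(v),int(u)]) for u,v in q], q[-2].round(0))
E
```

```text
[ 5.49362814e-01 -3.11549642e-04  2.12871389e-01] [ 0.14936498 -0.86537688 -0.78419624] [-0.50615019 -0.08185952 -0.0342063 ]
0 [1, 1, 1, 1, 1, 1, 1, 1, 1, 1, 1, 1] [269. 285.]
20 [1, 1, 1, 1, 1, 1, 1, 1, 0, 0, 0, 1] [268. 280.]
40 [1, 1, 1, 1, 1, 1, 1, 1, 0, 0, 0, 1] [266. 279.]
60 [1, 1, 1, 1, 1, 1, 1, 1, 1, 1, 1, 1] [262. 283.]
70 [1, 1, 1, 1, 1, 1, 1, 1, 1, 1, 1, 1] [260. 286.]
80 [1, 1, 1, 1, 1, 1, 1, 1, 1, 1, 1, 1] [258. 291.]
90 [1, 1, 1, 1, 1, 1, 1, 1, 1, 1, 1, 1] [256. 296.]
120 [1, 1, 1, 1, 1, 1, 1, 1, 1, 1, 1, 1] [249. 315.]
166 [0, 0, 0, 0, 0, 0, 0, 0, 0, 0, 0, 0] [244. 342.]
```

Request:
step_arm(commands=[{"travel":[0.0128,0,0.0005],"turn":[0,0,0]},{"travel":[0.0216,0,0.002],"turn":[0,0,0]},{"travel":[0.0314,0,0.005],"turn":[0,0,0]},{"travel":[0.0395,0,0.009],"turn":[0,0,0]},{"travel":[0.047,0,0.012],"turn":[0,0,0]}])

```text
time: 11.7
position: [0.5497, 0.0478, 0.2144]
tool_rot: [-2.073, -2.032, -0.328]
ft_force: [0.7, 0.1, -0.6]
grip_width: 0.146
grip_force: 59.8
```

Request:
step_arm(commands=[{"travel":[0.005,0,0.002],"turn":[0,0,0]},{"travel":[0.005,0,0.002],"turn":[0,0,0]},{"travel":[0.005,0,0.002],"turn":[0,0,0]},{"travel":[0.005,0,0.002],"turn":[0,0,0]},{"travel":[0.005,0,0.002],"turn":[0,0,0]}])

```text
time: 12.2
position: [0.5503, 0.0516, 0.2145]
tool_rot: [-2.075, -2.031, -0.329]
ft_force: [0.8, -0.2, 0.6]
grip_width: 0.151
grip_force: 59.8
```

```bash
python3 - <<'E'
from h import *
s,p,R=pose();print(p,s['ft_force'],s['torque'])
c=cam('side');im=ctrl.get_image('side')[:,:,::-1].copy();cv2.imwrite('pics/s9.png',im)
O=np.array([.5,.1065,0]);a=np.radians(-1.5);E=np.array([[np.cos(a),-np.sin(a),0],[np.sin(a),np.cos(a),0],[0,0,1]])
w=(cv2.cvtColor(im,cv2.COLOR_BGR2HSV)[...,1]<40)&(im.min(2)>130)
for th in (0,20,90,120,140,155,166):
    t=np.radians(th)
    q=[proj(c,O+E@np.array([x,.046-r*np.cos(t),.134+r*np.sin(t)])) for r in (.03,.045,.06) for x in (-.02,0,.02,.035)]
    print(th,[int(w[int(v),int(u)]) for u,v in q], q[-2].round(0))
E
```

```text
[0.55025498 0.05162017 0.21448815] [ 0.75717123 -0.2491426   0.56950507] [-0.39796866 -0.09392381  0.02389808]
0 [0, 0, 0, 1, 0, 0, 0, 0, 1, 1, 1, 1] [269. 285.]
20 [0, 0, 0, 1, 0, 0, 0, 0, 0, 0, 0, 1] [268. 280.]
90 [0, 0, 1, 1, 0, 0, 1, 1, 0, 0, 1, 0] [256. 296.]
120 [1, 1, 1, 1, 1, 1, 1, 1, 1, 1, 1, 1] [249. 315.]
140 [1, 1, 1, 1, 1, 1, 1, 1, 1, 1, 1, 1] [246. 328.]
155 [1, 1, 1, 1, 1, 1, 1, 1, 1, 1, 1, 1] [245. 336.]
166 [1, 1, 1, 1, 1, 1, 1, 1, 1, 1, 1, 1] [244. 342.]
```

The side view indicates the plate is flipped open. Now I'll retreat and lay the pry down in the clear area near (0.70, -0.10).

Request:
step_arm(commands=[{"travel":[-0.02,0,-0.02],"turn":[0,0,0]},{"travel":[-0.05,0,-0.04],"turn":[0,0,0]},{"travel":[-0.09,0.01,-0.06],"turn":[0,0,0]},{"travel":[-0.12,0.03,-0.065],"turn":[0,0,0]},{"travel":[-0.137,0.06,-0.065],"turn":[0,0,0]}])

```text
time: 12.75
position: [0.6071, -0.105, 0.2343]
tool_rot: [-2.083, -2.028, -0.327]
ft_force: [0.4, -0.6, -0.3]
grip_width: 0.149
grip_force: 59.8
```

```bash
python3 - <<'E'
from h import *
rel([.70,-.10,.12],Rt(90,18));rel([.70,-.10,.03],Rt(90,18))
im=ctrl.get_image('side')[:,:,::-1].copy();c=cam('side')
O=np.array([.5,.1065,0]);a=np.radians(-1.5);E=np.array([[np.cos(a),-np.sin(a),0],[np.sin(a),np.cos(a),0],[0,0,1]])
w=(cv2.cvtColor(im,cv2.COLOR_BGR2HSV)[...,1]<40)&(im.min(2)>130)
for th in (0,45,90,166):
    t=np.radians(th)
    print(th,[int(w[int(v),int(u)]) for u,v in [proj(c,O+E@np.array([x,.046-r*np.cos(t),.134+r*np.sin(t)])) for r in (.03,.045,.06) for x in (-.02,0,.02,.035)]])
E
```

```text
travel [-0.0279  0.0927  0.1111] turn [ 0.49  0.18 -1.45] | pos [ 0.6071 -0.105   0.2343] j [ 0.61  0.34 -0.4   1.49 -0.18  1.4   0.24] F [ 0.4 -0.6 -0.3]
 travel [-0.0554  0.0926  0.1968] turn [ 0.49  0.18 -1.45] | pos [ 0.6071 -0.105   0.2343] j [ 0.61  0.34 -0.4   1.49 -0.18  1.4   0.24] F [ 0.4 -0.6 -0.3]
0 [0, 0, 0, 1, 0, 0, 0, 0, 1, 1, 1, 1]
45 [0, 0, 0, 1, 0, 0, 0, 0, 0, 0, 0, 1]
90 [0, 0, 1, 0, 0, 0, 1, 1, 0, 0, 1, 0]
166 [1, 1, 1, 1, 1, 1, 1, 1, 1, 1, 1, 1]
```

Request:
step_arm(commands=[{"travel":[0,0.045,0],"turn":[0,0,0]},{"travel":[0,0.093,0],"turn":[0,0,0]},{"travel":[-0.014,0.093,0.055],"turn":[0,0,0]},{"travel":[-0.028,0.093,0.1],"turn":[0,0,0]},{"travel":[-0.042,0.093,0.145],"turn":[0,0,0]}])

```text
time: 13.3
position: [0.7006, -0.0961, 0.0822]
tool_rot: [-2.074, -2.033, -0.329]
ft_force: [-0.3, -0.5, -0.7]
grip_width: 0.149
grip_force: 59.8
```

Request:
step_arm(commands=[{"travel":[-0.0048,0,0.0145],"turn":[0,0,0]},{"travel":[-0.0096,0,0.029],"turn":[0,0,0]},{"travel":[-0.0123,0,0.037],"turn":[0,0,0]},{"travel":[-0.0123,0,0.037],"turn":[0,0,0]}])

```text
time: 13.7
position: [0.7008, -0.0969, 0.046]
tool_rot: [-2.075, -2.033, -0.33]
ft_force: [-0.1, -0.3, -0.1]
grip_width: 0.146
grip_force: 59.8
```

Request:
step_arm(commands=[{"travel":[-0.0016,0,0.005],"turn":[0,0,0]},{"travel":[-0.003,0,0.009],"turn":[0,0,0]},{"travel":[-0.003,0,0.009],"turn":[0,0,0]}])

```text
time: 14.0
position: [0.7002, -0.0968, 0.0359]
tool_rot: [-2.074, -2.032, -0.329]
ft_force: [-0.7, -1.4, -0.5]
grip_width: 0.15
grip_force: 59.8
```

Request:
step_arm(commands=[{"travel":[-0.0016,0,0.005],"turn":[0,0,0]},{"travel":[-0.0026,0,0.008],"turn":[0,0,0]},{"travel":[-0.0026,0,0.008],"turn":[0,0,0]}])

```text
time: 14.3
position: [0.6997, -0.0966, 0.0264]
tool_rot: [-2.073, -2.031, -0.328]
ft_force: [-1.4, 0.4, -0.4]
grip_width: 0.149
grip_force: 59.8
```

Request:
step_arm(commands=[{"travel":[-0.0006,0,0.002],"turn":[0,0,0]},{"travel":[-0.001,0,0.003],"turn":[0,0,0]},{"travel":[-0.001,0,0.003],"turn":[0,0,0]}])

```text
time: 14.6
position: [0.7002, -0.0967, 0.0241]
tool_rot: [-2.074, -2.032, -0.329]
ft_force: [0.3, 0.4, 0.5]
grip_width: 0.147
grip_force: 59.8
```

```bash
python3 - <<'E'
from h import *
s,p,R=pose();print(p,s['ft_force'],s['torque'])
E
```

```text
[ 0.70022598 -0.09674338  0.02405752] [0.3023343  0.43859601 0.52663199] [-0.38220929 -0.0446181   0.03244896]
```

Request:
step_arm(commands=[{"travel":[-0.0004,0,0.0012],"turn":[0,0,0]},{"travel":[-0.0006,0,0.002],"turn":[0,0,0]},{"travel":[-0.0006,0,0.002],"turn":[0,0,0]}])

```text
time: 14.9
position: [0.7003, -0.0967, 0.024]
tool_rot: [-2.073, -2.032, -0.329]
ft_force: [-3.6, -0.9, 7.9]
grip_width: 0.143
grip_force: 59.8
```

Request:
step_arm(commands=[{"travel":[0,0,0],"turn":[0,0,0]},{"travel":[0,0,0],"turn":[0,0,0]},{"travel":[0,0,0],"turn":[0,0,0]},{"travel":[0,0,0],"turn":[0,0,0]}], gripper=0.5)

```text
time: 15.3
position: [0.7, -0.0966, 0.0215]
tool_rot: [-2.074, -2.032, -0.328]
ft_force: [0.5, 0.4, -0.7]
grip_width: 0.42
grip_force: 0.0
```

Request:
step_arm(commands=[{"travel":[0,0,-0.03],"turn":[0,0,0]},{"travel":[0,0,-0.08],"turn":[0,0,0]},{"travel":[0,0,-0.13],"turn":[0,-6,0]},{"travel":[0.02,0,-0.18],"turn":[0,-12,0]},{"travel":[0.04,0,-0.23],"turn":[0,-18,0]}])

```text
time: 15.8
position: [0.6994, -0.1318, 0.2478]
tool_rot: [2.245, 2.193, -0.003]
ft_force: [0.4, 1.4, 0.0]
grip_width: 0.496
grip_force: 0.0
```

```bash
python3 - <<'E'
from h import *
a=np.radians(-1.5);E=np.array([[np.cos(a),-np.sin(a),0],[np.sin(a),np.cos(a),0],[0,0,1]])
O=np.array([.5005,.107,0])
q=O+E@np.array([0,-.012,.22])
rel(q,Rt(-1.5,0),'x');rel(q,Rt(178.5,0),'-x')
# compare calibration: pry now on bench seen in top view
im=ctrl.get_image('top')[:,:,::-1].copy();c=cam('top');cv2.imwrite('pics/t10.png',im)
print(proj(c,(.7,-.097,.016)),proj(c,(.70,.034,.008)))
E
```

```text
x travel [ 0.2222 -0.2045  0.0266] turn [ 0.24  0.12 90.15] | pos [ 0.6994 -0.1318  0.2478] j [ 0.36  0.47 -0.31  1.25  0.14  1.45  0.04] F [0.4 1.4 0. ]
-x travel [ 0.2222 -0.2045  0.0266] turn [ -0.12   0.24 -89.85] | pos [ 0.6994 -0.1318  0.2478] j [ 0.36  0.47 -0.31  1.25  0.14  1.45  0.04] F [0.4 1.4 0. ]
[296.62170076 171.45494258] [245.03025996 172.16564965]
```

Pry released on the bench. Next I'll bring the gripper over the trigger with its closing axis along the stand's y.

Request:
step_arm(commands=[{"travel":[0.03,-0.03,-0.01],"turn":[0,0,-8]},{"travel":[0.06,-0.06,-0.02],"turn":[0,0,-16]},{"travel":[0.09,-0.085,-0.02],"turn":[0,0,-24]},{"travel":[0.12,-0.11,-0.02],"turn":[0,0,-32]},{"travel":[0.145,-0.135,-0.02],"turn":[0,0,-40]}], gripper=0.39)

```text
time: 16.35
position: [0.5662, 0.0197, 0.2651]
tool_rot: [-1.346, -2.838, -0.002]
ft_force: [0.3, -0.2, -0.2]
grip_width: 0.388
grip_force: 0.0
```

```bash
python3 - <<'E'
from h import *
a=np.radians(-1.5);E=np.array([[np.cos(a),-np.sin(a),0],[np.sin(a),np.cos(a),0],[0,0,1]])
O=np.array([.5005,.107,0])
rel(O+E@np.array([0,-.025,.25]),Rt(178.5,0),'-x')
E
```

```text
-x travel [ 0.0902 -0.0119  0.0152] turn [ 6.000e-02 -3.000e-02 -4.924e+01] | pos [0.5662 0.0197 0.2651] j [ 0.36  0.16 -0.5   1.61  0.08  1.39  0.54] F [ 0.3 -0.2 -0.2]
```

Request:
step_arm(commands=[{"travel":[0.018,-0.002,0.003],"turn":[0,0,-8.4]},{"travel":[0.036,-0.005,0.006],"turn":[0,0,-16.8]},{"travel":[0.054,-0.007,0.009],"turn":[0,0,-25.2]},{"travel":[0.072,-0.01,0.012],"turn":[0,0,-33.6]},{"travel":[0.09,-0.012,0.015],"turn":[0,0,-42]}])

```text
time: 16.85
position: [0.5009, 0.0807, 0.2499]
tool_rot: [-0.241, -3.132, -0.001]
ft_force: [-0.9, -0.1, -0.2]
grip_width: 0.389
grip_force: 0.0
```

Request:
step_arm(commands=[{"travel":[0,0,0],"turn":[0,0,-7.2]},{"travel":[0,0,0],"turn":[0,0,-7.2]},{"travel":[0,0,0],"turn":[0,0,-7.2]}])

```text
time: 17.15
position: [0.5018, 0.0798, 0.2503]
tool_rot: [0.059, 3.141, 0.001]
ft_force: [0.6, -0.6, -0.2]
grip_width: 0.388
grip_force: 0.0
```

```bash
python3 - <<'E'
from h import *
a=np.radians(-1.5);E=np.array([[np.cos(a),-np.sin(a),0],[np.sin(a),np.cos(a),0],[0,0,1]])
O=np.array([.5005,.107,0])
rel(O+E@np.array([0,-.025,.25]),Rt(178.5,0),'-x')
c=cam('wrist');im=ctrl.get_image('wrist')[:,:,::-1].copy();cv2.imwrite('pics/w11.png',im)
for n,q in [('pad',(0,4,118)),('padc',(-26,-13,118)),('padc',(-26,21,118)),('cheek',(-34,-24,132)),('cheek',(-34,-14,132)),('stud',(0,-36,128)),('post',(-46,40,137)),('ledge',(38,-46,124))]:
    print(n,proj(c,O+E@np.array(q)/1000).round(1))
hsv=cv2.cvtColor(im,cv2.COLOR_BGR2HSV)
for X in (-22,-10,0):
    v=int(proj(c,O+E@np.array([X,4,118])/1000)[1]);print('row',v,[tuple(int(t) for t in (u,hsv[v,u,1],hsv[v,u,2])) for u in range(190,400,5)] if 0<=v<420 else '')
E
```

```text
-x travel [0.002  0.0021 0.0003] turn [ 0.02  0.   -0.65] | pos [0.5018 0.0798 0.2503] j [ 0.37  0.04 -0.59  1.76  0.02  1.35  1.31] F [ 0.6 -0.6 -0.2]
pad [314.3 201.9]
padc [294.1 171.4]
padc [335.7 170.9]
cheek [280.6 164.4]
cheek [293.6 164.3]
stud [266.2 205.6]
post [366.  148.6]
ledge [255.5 247.4]
row 175 [(190, 125, 161), (195, 126, 158), (200, 125, 161), (205, 125, 161), (210, 126, 160), (215, 124, 158), (220, 129, 154), (225, 124, 156), (230, 124, 158), (235, 123, 158), (240, 125, 153), (245, 121, 156), (250, 137, 164), (255, 54, 118), (260, 59, 117), (265, 51, 121), (270, 51, 121), (275, 55, 126), (280, 21, 123), (285, 27, 219), (290, 13, 239), (295, 8, 253), (300, 16, 64), (305, 11, 69), (310, 7, 70), (315, 14, 71), (320, 12, 63), (325, 19, 66), (330, 8, 65), (335, 17, 61), (340, 55, 120), (345, 50, 128), (350, 51, 121), (355, 53, 124), (360, 54, 119), (365, 51, 116), (370, 34, 106), (375, 13, 238), (380, 27, 197), (385, 9, 250), (390, 9, 249), (395, 9, 249)]
row 190 [(190, 129, 160), (195, 125, 161), (200, 124, 163), (205, 123, 159), (210, 127, 157), (215, 123, 160), (22
[... 544 characters left out ...]
, 250), (395, 7, 252)]
row 201 [(190, 132, 157), (195, 128, 155), (200, 128, 158), (205, 130, 155), (210, 128, 160), (215, 129, 158), (220, 123, 155), (225, 126, 160), (230, 123, 162), (235, 126, 160), (240, 121, 160), (245, 124, 158), (250, 124, 173), (255, 58, 123), (260, 49, 119), (265, 51, 120), (270, 15, 51), (275, 10, 53), (280, 10, 51), (285, 25, 231), (290, 12, 238), (295, 15, 244), (300, 8, 68), (305, 15, 70), (310, 11, 70), (315, 14, 71), (320, 12, 65), (325, 8, 65), (330, 22, 69), (335, 14, 56), (340, 49, 119), (345, 46, 122), (350, 53, 121), (355, 52, 118), (360, 50, 122), (365, 51, 120), (370, 16, 232), (375, 14, 239), (380, 9, 255), (385, 9, 251), (390, 10, 249), (395, 5, 252)]
```

The masks show the trigger exposed (dark at columns 298–338) and the stud at 268–283, so the stand's y is about 2 mm further left than I assumed. Next I'll check x the same way.

```bash
python3 - <<'E'
from h import *
im=cv2.imread('pics/w11.png');v=cv2.cvtColor(im,cv2.COLOR_BGR2HSV)[...,2]
a=np.radians(-1.5);E=np.array([[np.cos(a),-np.sin(a),0],[np.sin(a),np.cos(a),0],[0,0,1]])
c=cam('wrist');s,p,R=pose()
r=np.where(v[140:260,318]<95)[0]+140;print('trig rows',r.min(),r.max())
r=np.where(v[180:235,276]<80)[0]+180;print('stud rows',r.min(),r.max(),'mid',r.mean())
row=v[195];d=np.where(row[260:345]<95)[0]+260;print('dark cols',d)
print(proj(c,np.array([.5005,.109,0])+E@np.array([.026,.004,.118])),proj(c,np.array([.5005,.109,0])+E@np.array([-.026,.004,.118])),proj(c,np.array([.5005,.109,0])+E@np.array([0,-.03,.128])))
O=np.array([.5005,.109,0])
rel(O+E@np.array([0,-.025,.15]),Rt(178.5,0))
E
```

```text
trig rows 144 259
stud rows 194 212 mid 203.0
dark cols [270 271 272 273 274 275 276 277 278 279 280 281 282 283 284 297 298 299
 300 301 302 303 304 305 306 307 308 309 310 311 312 313 314 315 316 317
 318 319 320 321 322 323 324 325 326 327 328 329 330 331 332 333 334 335
 336 337]
[316.16882043 230.98831271] [317.42477721 171.00207497] [276.15580627 205.3592691 ]
 travel [0.0021 0.0042 0.1003] turn [ 0.03 -0.01 -0.65] | pos [0.5018 0.0797 0.2503] j [ 0.37  0.04 -0.59  1.76  0.02  1.35  1.31] F [-0.2 -0.4 -0.4]
```

Request:
step_arm(commands=[{"travel":[0.002,0.004,0],"turn":[0,0,-0.7]},{"travel":[0.002,0.004,0.04],"turn":[0,0,-0.7]},{"travel":[0.002,0.004,0.08],"turn":[0,0,-0.7]},{"travel":[0.002,0.004,0.1],"turn":[0,0,-0.7]},{"travel":[0.002,0.004,0.1],"turn":[0,0,-0.7]}])

```text
time: 17.7
position: [0.4974, 0.0838, 0.1472]
tool_rot: [-0.036, -3.135, -0.001]
ft_force: [-0.0, -0.3, 0.4]
grip_width: 0.384
grip_force: 0.0
```

Request:
step_arm(commands=[{"travel":[0,0,0.005],"turn":[0,0,0]},{"travel":[0,0,0.01],"turn":[0,0,0]},{"travel":[0,0,0.014],"turn":[0,0,0]},{"travel":[0,0,0.014],"turn":[0,0,0]}])

```text
time: 18.1
position: [0.4999, 0.0841, 0.1366]
tool_rot: [0.035, 3.141, 0.0]
ft_force: [-0.3, 0.5, -0.3]
grip_width: 0.39
grip_force: 0.0
```

Request:
step_arm(commands=[{"travel":[0,0,0.003],"turn":[0,0,0]},{"travel":[0,0,0.006],"turn":[0,0,0]},{"travel":[0,0,0.006],"turn":[0,0,0]}])

```text
time: 18.4
position: [0.5003, 0.0842, 0.1308]
tool_rot: [0.035, 3.14, 0.001]
ft_force: [-0.7, 0.1, 3.7]
grip_width: 0.388
grip_force: 2.1
```

```bash
python3 - <<'E'
from h import *
s,p,R=pose();print(p,s['ft_force'],s['torque'],s['grip_width'])
a=np.radians(-1.5);E=np.array([[np.cos(a),-np.sin(a),0],[np.sin(a),np.cos(a),0],[0,0,1]])
print((E.T@(p-[.5005,.109,0])*1000).round(1), np.round(s['joint_positions'],2))
E
```

```text
[0.50031906 0.0841888  0.13083649] [-0.72481333  0.0603286   3.74414111] [ 0.08888476 -0.09077735  0.00581155] 0.3877915658190164
[  0.5 -24.8 130.8] [ 0.34  0.14 -0.6   1.91  0.09  1.11  1.26]
```

Contact force of 3.7 N, offset to the trigger side: the inner fingertip is on the trigger. I'll squeeze it home.

Request:
step_arm(commands=[{"travel":[0,0,0.003],"turn":[0,0,0]},{"travel":[0,0,0.006],"turn":[0,0,0]},{"travel":[0,0,0.009],"turn":[0,0,0]},{"travel":[0,0,0.011],"turn":[0,0,0]},{"travel":[0,0,0.011],"turn":[0,0,0]}])

```text
time: 18.9
position: [0.5003, 0.0842, 0.1203]
tool_rot: [0.035, 3.14, 0.0]
ft_force: [-0.7, -0.7, 7.2]
grip_width: 0.388
grip_force: 3.9
```

Request:
step_arm(commands=[{"travel":[0,0,0.001],"turn":[0,0,0]},{"travel":[0,0,0.002],"turn":[0,0,0]},{"travel":[0,0,0.002],"turn":[0,0,0]}])

```text
time: 19.2
position: [0.5003, 0.0841, 0.1186]
tool_rot: [0.035, 3.14, -0.0]
ft_force: [-1.7, -0.4, 7.8]
grip_width: 0.389
grip_force: 4.2
```

Request:
step_arm(commands=[{"travel":[0,0,0.0007],"turn":[0,0,0]},{"travel":[0,0,0.001],"turn":[0,0,0]},{"travel":[0,0,0.001],"turn":[0,0,0]}])

```text
time: 19.5
position: [0.5004, 0.0842, 0.1183]
tool_rot: [0.035, 3.14, -0.001]
ft_force: [-3.8, -1.4, 12.9]
grip_width: 0.389
grip_force: 6.4
```

The trigger is home (the force jumped to 13 N). Now I'll shift +y to press the button.

Request:
step_arm(commands=[{"travel":[0,0.003,0],"turn":[0,0,0]},{"travel":[0,0.006,0],"turn":[0,0,0]},{"travel":[0,0.008,0],"turn":[0,0,0]},{"travel":[0,0.01,0],"turn":[0,0,0]},{"travel":[0,0.01,0],"turn":[0,0,0]}])

```text
time: 20.0
position: [0.5014, 0.0896, 0.1184]
tool_rot: [0.039, 3.139, -0.01]
ft_force: [-2.1, -9.3, 14.3]
grip_width: 0.389
grip_force: 8.1
```

Request:
step_arm(commands=[{"travel":[0,0.001,0],"turn":[0,0,0]},{"travel":[0,0.002,0],"turn":[0,0,0]},{"travel":[0,0.002,0],"turn":[0,0,0]}])

```text
time: 20.3
position: [0.5015, 0.0897, 0.1184]
tool_rot: [0.041, 3.14, -0.014]
ft_force: [-3.6, -13.6, 15.5]
grip_width: 0.388
grip_force: 9.2
```

Request:
step_arm(commands=[{"travel":[0,0.001,0],"turn":[0,0,0]},{"travel":[0,0.002,0],"turn":[0,0,0]},{"travel":[0,0.002,0],"turn":[0,0,0]}])

```text
time: 20.6
position: [0.5016, 0.0916, 0.1184]
tool_rot: [0.041, 3.14, -0.014]
ft_force: [-3.1, -13.0, 14.1]
grip_width: 0.388
grip_force: 9.4
```

Request:
step_arm(commands=[{"travel":[0,0,-0.001],"turn":[0,0,0]},{"travel":[0,0.001,-0.001],"turn":[0,0,0]},{"travel":[0,0.002,-0.001],"turn":[0,0,0]},{"travel":[0,0.002,-0.001],"turn":[0,0,0]}])

```text
time: 21.0
position: [0.5017, 0.0954, 0.1188]
tool_rot: [0.039, 3.139, -0.01]
ft_force: [-0.2, -9.7, 9.1]
grip_width: 0.389
grip_force: 6.3
```

Request:
step_arm(commands=[{"travel":[0,0.001,0],"turn":[0,0,0]},{"travel":[0,0.002,0],"turn":[0,0,0]},{"travel":[0,0.002,0],"turn":[0,0,0]}])

```text
time: 21.3
position: [0.5018, 0.0971, 0.1188]
tool_rot: [0.04, 3.139, -0.01]
ft_force: [-0.5, -10.1, 9.5]
grip_width: 0.392
grip_force: 6.6
```

```bash
python3 - <<'E'
from h import *
s,p,R=pose();print(p,s['ft_force'],s['torque'],s['grip_width'],s['grip_force'],np.degrees(Rn.from_matrix(Rt(178.5,0).T@R).as_rotvec()))
a=np.radians(-1.5);E=np.array([[np.cos(a),-np.sin(a),0],[np.sin(a),np.cos(a),0],[0,0,1]])
print((E.T@(p-[.5005,.109,0])*1000).round(1))
c=cam('wrist');im=ctrl.get_image('wrist')[:,:,::-1].copy();cv2.imwrite('pics/w12.png',im)
v=cv2.cvtColor(im,cv2.COLOR_BGR2HSV)[...,2]
for q in [(0,-36,128),(0,-28,128),(0,-24,132),(0,-14,132),(0,21,104),(-20,-13,104),(-20,21,104),(-34,-19,132)]: print(q,proj(c,np.array([.5005,.109,0])+E@np.array(q)/1000).round(0))
E
```

```text
[0.50176261 0.09709883 0.1187649 ] [ -0.53055584 -10.14195723   9.476636  ] [-2.025849   -0.00923578 -0.01809387] 0.3917985108861243 6.598126773023978 [ 0.36660896 -0.13533129 -0.05003679]
[  1.6 -11.9 118.8]
(0, -36, 128) [222. 285.]
(0, -28, 128) [240. 285.]
(0, -24, 132) [248. 289.]
(0, -14, 132) [271. 289.]
(0, 21, 104) [340. 262.]
(-20, -13, 104) [274. 225.]
(-20, 21, 104) [343. 226.]
(-34, -19, 132) [258. 215.]
```

Request:
step_arm(commands=[{"travel":[0,0.001,0],"turn":[0,0,0]},{"travel":[0,0.002,0],"turn":[0,0,0]},{"travel":[0,0.002,0],"turn":[0,0,0]}])

```text
time: 21.65
position: [0.5018, 0.0973, 0.1187]
tool_rot: [0.041, 3.139, -0.014]
ft_force: [-1.1, -12.1, 10.5]
grip_width: 0.396
grip_force: 8.3
```

Request:
step_arm(commands=[{"travel":[0,0.001,0],"turn":[0,0,0]},{"travel":[0,0.002,0],"turn":[0,0,0]},{"travel":[0,0.002,0],"turn":[0,0,0]}])

```text
time: 21.95
position: [0.5018, 0.0974, 0.1186]
tool_rot: [0.043, 3.14, -0.018]
ft_force: [-1.6, -17.4, 11.8]
grip_width: 0.392
grip_force: 10.1
```

The button is at its stop (force rises with no motion). Next I'll ease the trigger while still holding the button in.

Request:
step_arm(commands=[{"travel":[0,0,-0.002],"turn":[0,0,0]},{"travel":[0,0,-0.004],"turn":[0,0,0]},{"travel":[0,0,-0.006],"turn":[0,0,0]},{"travel":[0,0,-0.008],"turn":[0,0,0]},{"travel":[0,0,-0.01],"turn":[0,0,0]}])

```text
time: 22.45
position: [0.5011, 0.0976, 0.1265]
tool_rot: [-0.043, -3.141, 0.016]
ft_force: [3.7, -15.7, -5.6]
grip_width: 0.386
grip_force: 7.3
```

Request:
step_arm(commands=[{"travel":[0,0,0],"turn":[0,0,0]},{"travel":[0,0,-0.001],"turn":[0,0,0]},{"travel":[0,0,-0.002],"turn":[0,0,0]}])

```text
time: 22.75
position: [0.5004, 0.0976, 0.1277]
tool_rot: [-0.043, -3.139, 0.016]
ft_force: [3.7, -14.8, -6.4]
grip_width: 0.39
grip_force: 7.3
```

```bash
python3 - <<'E'
from h import *
s,p,R=pose();print(p,s['ft_force'],s['torque'],s['grip_width'],s['grip_force'])
E
```

```text
[0.50037168 0.09764215 0.12768293] [  3.656612   -14.80602073  -6.37391962] [-3.08156935 -0.82530616  0.04965768] 0.3896354485028058 7.335894405841827
```

Request:
step_arm(commands=[{"travel":[0,-0.004,0],"turn":[0,0,0]},{"travel":[0,-0.008,0],"turn":[0,0,0]},{"travel":[0,-0.013,0],"turn":[0,0,0]},{"travel":[0,-0.018,0],"turn":[0,0,0]},{"travel":[0,-0.021,0],"turn":[0,0,0]}])

```text
time: 23.25
position: [0.4998, 0.0852, 0.1295]
tool_rot: [0.034, 3.141, 0.001]
ft_force: [0.5, 0.3, -0.3]
grip_width: 0.388
grip_force: 0.0
```

Request:
step_arm(commands=[{"travel":[0,0,0],"turn":[0,0,0]},{"travel":[0,0,0],"turn":[0,0,0]}])

```text
time: 23.45
position: [0.4998, 0.0855, 0.1295]
tool_rot: [0.034, 3.141, 0.001]
ft_force: [1.2, -0.3, -0.2]
grip_width: 0.393
grip_force: 0.0
```

No force with the fingertip below the trigger's released height, so the trigger is held on. Lift away and check.

Request:
step_arm(commands=[{"travel":[0,0,-0.015],"turn":[0,0,0]},{"travel":[0,0,-0.04],"turn":[0,0,0]},{"travel":[0,0,-0.08],"turn":[0,0,0]},{"travel":[0,-0.003,-0.12],"turn":[0,0,0]},{"travel":[0,-0.003,-0.12],"turn":[0,0,0]}])

```text
time: 23.95
position: [0.503, 0.083, 0.2564]
tool_rot: [0.034, 3.13, 0.001]
ft_force: [0.6, 0.2, 0.2]
grip_width: 0.39
grip_force: 0.0
```

```bash
python3 - <<'E'
from h import *
a=np.radians(-1.5);E=np.array([[np.cos(a),-np.sin(a),0],[np.sin(a),np.cos(a),0],[0,0,1]]);O=np.array([.5005,.109,0])
s,p,R=pose();c=cam('wrist');im=ctrl.get_image('wrist')[:,:,::-1].copy();cv2.imwrite('pics/w13.png',im);print(p,s['ft_force'])
v=cv2.cvtColor(im,cv2.COLOR_BGR2HSV)[...,2]
for y in (-36,-30.5,-28): print('stud',y,proj(c,O+E@np.array([0,y,126])/1000).round(1))
for z in (118,111): print('trig',z,[proj(c,O+E@np.array([x,yy,z])/1000).round(1).tolist() for x,yy in ((-26,4),(26,4),(0,-13),(0,21))])
r0=int(proj(c,O+E@np.array([0,-30,126])/1000)[1])
for r in (r0-3,r0,r0+3): print(r,[int(k) for k in np.where(v[r,250:350]<95)[0]+250])
old=cv2.imread('pics/top0.png');t=ctrl.get_image('top')[:,:,::-1].copy();cv2.imwrite('pics/t13.png',t)
for n,(x0,x1,y0,y1) in dict(flux=(305,331,262,288),spool=(360,392,220,250),meter=(312,344,192,222)).items(): print(n,cv2.absdiff(old,t)[y0:y1,x0:x1].mean().round(2))
h=cv2.cvtColor(t,cv2.COLOR_BGR2HSV)
m=((h[...,1]<90)|(h[...,2]<55)).astype(np.uint8);n,l,st,ce=cv2.connectedComponentsWithStats(m[150:195,235:330])
print([(x.tolist(),q.round(0)) for x,q in zip(st,ce) if x[4]>30])
E
```

```text
[0.50304522 0.08301625 0.25644852] [0.63305669 0.24509863 0.24585076]
stud -36 [264.9 199.6]
stud -30.5 [271.6 199.6]
stud -28 [274.6 199.6]
trig 118 [[313.2, 167.1], [311.2, 226.1], [292.2, 197.3], [332.1, 197.4]]
trig 111 [[312.4, 165.7], [310.5, 223.5], [291.9, 195.2], [330.9, 195.4]]
196 [272, 273, 274, 275, 276, 277, 278, 279, 280, 293, 294, 295, 296, 297, 298, 299, 300, 301, 302, 303, 304, 305, 306, 307, 308, 309, 310, 311, 312, 313, 314, 315, 316, 317, 318, 319, 320, 321, 322, 323, 324, 325, 326, 327, 328, 329, 330, 331]
199 [272, 273, 274, 275, 276, 277, 278, 279, 280, 292, 293, 294, 295, 296, 297, 298, 299, 300, 301, 302, 303, 304, 305, 306, 307, 308, 309, 310, 311, 312, 313, 314, 315, 316, 317, 318, 319, 320, 321, 322, 323, 324, 325, 326, 327, 328, 329, 330]
202 [272, 273, 274, 275, 276, 277, 278, 279, 292, 293, 294, 295, 296, 297, 298, 299, 300, 301, 302, 303, 304, 305, 306, 307, 308, 309, 310, 311, 312, 313, 314, 315, 316, 317, 318, 319, 320, 321, 322, 323, 324, 325, 326, 327, 328, 329, 330]
flux 4.4
spool 4.72
meter 4.09
[([0, 0, 95, 45, 3956], array([48., 22.])), ([11, 18, 58, 7, 314], array([38., 21.]))]
```

The stud's edge at column 272 matches the locked depth. The trigger is held, the bystanders haven't moved and the pry lies flat. I'll hand it in.

```bash
python3 -c "
from bench import ctrl
print(ctrl.close_job())"
```

```text
the job is handed in; nothing more can be done
None
```

I flipped the guard over with the pry tool and laid the tool back on the bench. I then squeezed the trigger home, pressed the lock-on button fully in and eased the trigger; final wrist-camera and force checks show it staying held on, with the spool, bottle and meter unmoved, and the job is handed in at about 24 s.

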